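Sweep the brass studs off the setting slab into the catch tray

ROBOT

A 6-joint arm with a two-finger parallel gripper is mounted at the origin on the work surface. World frame = base frame: x ahead of the robot, y to its left, z up, the work surface at z = 0. Lengths are in m, angles in rad, forces in N, time in s.
With the tool pointing down it reaches from about 0.35 to 0.725 m from the base axis. Payload 4.3 kg.
Tool frame: the origin (TCP) lies at the very end of the fingers, on their centre line; the grasp point (between the pads) lies 19 mm behind it; z points along the fingers, y is the line along which they close (so a half turn about z gives the same grasp; the last joint's range is limited). The gripper opens to 85 mm and grips with 20 to 120 N. Pads are 22 mm wide; open, the fingers measure 114 mm over their backs; the gripper's body (76 mm by 85 mm) begins 54 mm behind the grasp point. The pads swing forward as they close: fully open they stand 13 mm farther back than shut.
Start: joints at [1.064, 0.377, 0.081, 1.274, 0, 1.46], TCP at [0.222, 0.53, 0.231] pointing down, gripper open.
Joint ranges: [-2.72, 2.72], [-0.84, 1.66], [-1.02, 1.22], [-1.77, 2.12], [-1.37, 1.28], [-3.14, 3.14]. Speed limits (rad/s): [2.57, 2.57, 3.14, 3.14, 3.14, 3.14].

INTERFACE

Orientations are given as a rotation vector (axis times angle).
In Python, from plant import get_state, get_image, hand_in gives the robot as it stands. The module is installed in compiled form; this text tells all that it offers.
- The arm moves only by the tool send_rows, never from a script. Its argument "plan" is a list of rows, each an object with "claw": the closure, from -1 (fully open) to 1 (shut); "slide": the shift along the tool's x, y, z in mm, a list of three; "turn": the turn, a rotation vector about the tool's x, y, z in degrees, a list of three. In form: [{"claw": claw, "slide": [x, y, z], "turn": [ax, ay, az]}, ...]. A call has 1 to 12 rows; each row is the pose to reach, as a shift and turn from the pose commanded when the call began, along the tool's axes at that moment; what a row does not reach only later rows make up. A row lasts 1/10 s, in which the tool goes at most 50 mm and 8.59 degrees, less where a joint would pass 70% of its speed; a pose out of reach is approached as far as the arm can. A call with a gripper value outside its range is refused whole. The fingers move at their own pace and stop on an object; "grip_force" is the grip in N (left out, the last holds). Time passes only in rows, so rows that repeat a pose let the fingers close. It gives the time, the measured TCP pose, the force, the opening and the grip force at its end, in the units of the state.
- get_state(): the state, without advancing time (a new reading comes with each control period).
- get_image(name): name is "side" or "top"; returns a dict with "frame" (420x560x3 uint8, red, green, blue), "z_map" (420x560 float32, m along the optical axis (not along the pixel's ray), 0 where there is no reading), "K" (3x3 intrinsics, pixels), "extrinsics" (4x4, takes a point from camera to world coordinates). Camera axes: x right, y down, z forward; pixel columns grow to the right and rows downward; lengths in m; the calibration is good to about 2 mm. A picture is of the moment at which its call begins.
- hand_in(): hands the job in; it is judged then, once.
The state is a dict: "clock": time; "joints": joint angles; "dq": joint speeds; "joint_efforts": joint torques, N m; "ee_pos": TCP position; "orientation": TCP orientation; "wrist_force": force on the tool from outside, world axes, zero at the start; "ft_torque": the same for the moment, N m; "grip_width": finger opening in m; "grasp_force": force on a finger pad.
Only numpy, scipy, OpenCV 4.12 (cv2) and the standard library are available. Lean on these libraries where they do the work, as an engineer would, in place of code of your own. Each camera call takes 0.05 s, during which the arm holds its last target. There are 200 camera calls.

TASK

Clear the leatherworker's slab: with the fingertips, sweep the four brass studs along it and over its open edge into the undivided catch tray, not into the partitioned sorter at the other end. Only push the studs, never pick them up, and leave the steel anvil, the mallet and the jar where they are.

Things in the scene. Friction and masses are not known exactly. Their poses are not given: they have to be found in the camera images.
- slab: Fixed dark setting slab, 200 (x) x 240 (y) x 30 mm high, level on the table, turned up to 20 degrees; origin at the centre of its underside, working face 30 mm above it. The long edges (x = -100 and +100 mm) carry wooden lips 8 mm wide standing 6 mm above the face; the two ends (y = -120 and +120 mm) are open.
- tray: Fixed undivided wooden catch tray, 200 (x) x 90 (y) x 26 mm high, walls and floor 5 mm, butted against one open end of the slab, axes parallel to it; origin at the centre of its underside, 165 mm from the slab's origin along the slab's +y or -y (it varies). Its rim is 4 mm below the slab's face: studs pushed over the end drop in.
- sorter: Fixed wooden sorter of the same outer size as the tray, but with three partitions making four compartments, some holding small rivets; butted against the slab's other open end; origin at the centre of its underside. No stud belongs in it.
- stud1: Loose brass stud standing flat on the slab's face: an eight-sided disc 24 mm across its corners, upright sides 6 mm high, then bevelled to a flat top 18 mm across, 9 mm high in all, about 18 g; slides when pushed at its side. Origin at the centre of its flat underside. The four studs are alike.
- stud2: Loose brass stud standing flat on the slab's face: an eight-sided disc 24 mm across its corners, upright sides 6 mm high, then bevelled to a flat top 18 mm across, 9 mm high in all, about 18 g; slides when pushed at its side. Origin at the centre of its flat underside. The four studs are alike.
- stud3: Loose brass stud standing flat on the slab's face: an eight-sided disc 24 mm across its corners, upright sides 6 mm high, then bevelled to a flat top 18 mm across, 9 mm high in all, about 18 g; slides when pushed at its side. Origin at the centre of its flat underside. The four studs are alike.
- stud4: Loose brass stud standing flat on the slab's face: an eight-sided disc 24 mm across its corners, upright sides 6 mm high, then bevelled to a flat top 18 mm across, 9 mm high in all, about 18 g; slides when pushed at its side. Origin at the centre of its flat underside. The four studs are alike.
- anvil: Loose small steel setting anvil (32 mm foot, 24 mm neck, 22 mm high, about 90 g) standing on the slab close to its +x lip, about 72 mm from the slab's centre line; to be left alone. Origin at the centre of its underside.
- mallet: Loose wooden mallet lying on the table beyond the slab's +x side: head 60 mm across and 100 mm long, handle 150 mm along the mallet's own -x; to be left alone. Origin on the table under the centre of the head.
- jar: Loose closed amber glass jar, 52 mm across, 60 mm high, standing on the table beyond the slab's +x side; to be left alone. Origin at the centre of its underside.

How it is judged:
By the outcome, as a careful person would: the job done as asked, in the order asked, and still so for the second after the job is handed in, with the robot touching nothing.
It also fails if it takes over 54 s, if anything falls off the work surface, if the arm or the gripper's body presses on something with over 40 N, if the wrist force passes 120 N, or if a joint passes its speed limit or range.

## Working session

There is one attempt and no reset: what is moved stays moved. The work goes in short steps, Python scripts to look and compute and a tool call to move; the robot and the scene stay as the last step left them, time stands still between calls to the robot, and variables do not carry over. Pictures are saved under pics/ and viewed, at most 10 in all, crops included, and the job is handed in when it is done.

Besides the shell and the picture viewer there is one more tool, called after "Emit:" by a JSON object that holds its "op" and its "data". send_rows: Moves the arm, as the interface text tells. Its arguments: {"type":"object","properties":{"plan":{"type":"array","items":{"type":"object","properties":{"claw":{"type":"number"},"slide":{"type":"array","items":{"type":"number"}},"turn":{"type":"array","items":{"type":"number"}}}}},"grip_force":{"type":"number"}},"required":["plan"]}

```bash
mkdir -p pics
python3 - <<'E'
from plant import *
import cv2,numpy as np
s=get_state();print(s)
for n in("top","side"):
    d=get_image(n);cv2.imwrite(f"pics/{n}0.png",d["frame"][:,:,::-1]);np.savez(f"{n}0.npz",**d);print(n,d["K"],d["extrinsics"].round(4))
E
```

```text
{'clock': 0.0, 'joints': array([1.06372672e+00, 3.78040836e-01, 7.96173305e-02, 1.27443182e+00,
       7.22724878e-06, 1.46052369e+00]), 'dq': array([-1.57712740e-03, -7.45809374e-04, -6.30996667e-04, -1.05860844e-03,
        2.13458957e-05, -2.18213107e-04]), 'joint_efforts': array([ 1.19836059e-03, -4.63599050e+01,  2.69877684e+01,  2.05833034e-02,
       -8.49507899e-06,  8.06488487e-06]), 'ee_pos': array([0.22186649, 0.52974095, 0.23037028]), 'orientation': array([-6.19081377e-01, -3.07934411e+00,  3.07734638e-03]), 'wrist_force': array([-0.62851107, -0.40506093, -1.1605117 ]), 'ft_torque': array([ 0.01956381,  0.01415943, -0.01279265]), 'grasp_force': 0.0, 'grip_width': 0.08549628113271324}
top [[536.59331423   0.         280.57365973]
 [  0.         536.59331423 201.80915043]
 [  0.           0.           1.        ]] [[-0.0047 -0.9964  0.0847  0.5869]
 [-0.9998  0.0062  0.0176  0.0113]
 [-0.0181 -0.0846 -0.9962  0.9135]
 [ 0.      0.      0.      1.    ]]
side [[479.69610527   0.         274.60590284]
 [  0.         479.69610527 206.96778343]
 [  0.           0.           1.        ]] [[ 0.9914 -0.0748  0.1078  0.5694]
 [-0.1309 -0.6197  0.7738 -0.6439]
 [ 0.0089 -0.7812 -0.6242  0.5959]
 [ 0.      0.      0.      1.    ]]
```

View pics/top0.png

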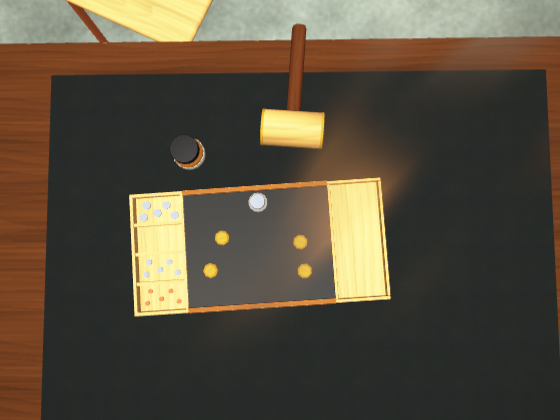

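View pics/side0.png

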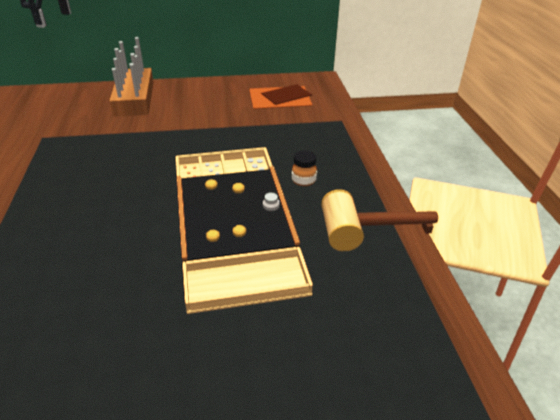

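The top view shows the tray on the right, which is world -y, around (358,240). The sorter is on the left around (160,255). The studs are at (222,238), (210,270), (300,242) and (305,271), and the anvil is at (258,202). The side view agrees.

```bash
cat > h.py <<'E'
import numpy as np,cv2
def pts(d,u,v):
    z=d["z_map"][v,u];K=d["K"];c=np.stack([(u-K[0,2])/K[0,0]*z,(v-K[1,2])/K[1,1]*z,z],-1)
    return c@d["extrinsics"][:3,:3].T+d["extrinsics"][:3,3]
def ray(d,u,v,h):
    K=d["K"];E=d["extrinsics"];r=E[:3,:3]@[(u-K[0,2])/K[0,0],(v-K[1,2])/K[1,1],1];o=E[:3,3]
    return o+r*(h-o[2])/r[2]
def studs(d):
    hsv=cv2.cvtColor(d["frame"],cv2.COLOR_RGB2HSV)
    m=cv2.inRange(hsv,(12,170,90),(30,255,255))
    n,l,st,c=cv2.connectedComponentsWithStats(m)
    out=[]
    for i in range(1,n):
        if 40<st[i,4]<400:
            v,u=np.nonzero(l==i);p=pts(d,u,v);out.append((c[i].round(1),st[i,4],np.median(p,0).round(4)))
    return out
E
python3 - <<'E'
from h import *
for n in("top","side"):
    d=dict(np.load(n+"0.npz"));print(n)
    for o in studs(d):print(*o)
    P={"top":dict(tl=(184,192),tr=(328,184),bl=(188,309),br=(335,302),anvil=(258,202),lipT=(256,187),lipB=(262,306),trayTR=(380,180),trayBR=(388,298),face=(260,250),trayfl=(360,240),jar=(185,149)),
    "side":dict(anvil=(271,199),face=(225,210),mallet=(342,215),tlipnear=(184,255),trip=(297,243),lipL=(181,215),lipR=(284,210),jar=(305,158))}[n]
    for k,(u,v) in P.items():print(k,pts(d,np.array([u]),np.array([v]))[0].round(4))
    # full face plane
    u,v=np.meshgrid(np.arange(560),np.arange(420));p=pts(d,u.ravel(),v.ravel())
E
```

```text
top
[261.6 127. ] 94 [0.7787 0.0567 0.057 ]
[321.8 130.4] 83 [ 0.7735 -0.041   0.0572]
[194.  158.4] 132 [0.731  0.1659 0.0335]
[221.6 237.4] 155 [0.6042 0.1227 0.0387]
[299.9 241.5] 67 [ 0.5971 -0.0045  0.0387]
[210.3 269.9] 159 [0.551  0.1416 0.039 ]
[304.7 270.5] 97 [ 0.5487 -0.0123  0.0392]
[ 23.4 274.9] 104 [5.421e-01 4.653e-01 1.000e-04]
[ 35.  284.2] 42 [ 5.269e-01  4.455e-01 -1.000e-04]
[ 35.1 340. ] 47 [0.4339 0.4425 0.    ]
tl [0.6783 0.1853 0.0398]
tr [ 0.6914 -0.0519  0.0274]
bl [0.4883 0.1774 0.0365]
br [ 0.4987 -0.0603  0.0355]
anvil [0.6599 0.0628 0.0539]
lipT [0.6861 0.0671 0.0369]
lipB [0.4927 0.0576 0.036 ]
trayTR [ 0.6976 -0.1382  0.0264]
trayBR [ 0.5041 -0.147   0.0278]
face [0.5828 0.061  0.0313]
trayfl [ 0.5987 -0.1057  0.0088]
jar [0.746  0.1803 0.0602]
side
[303.9 170.6] 155 [0.7418 0.1636 0.0341]
[284.2 207. ] 233 [0.6839 0.0444 0.0361]
[210.8 185.1] 50 [0.55   0.1334 0.0361]
[238.3 188.3] 50 [0.6041 0.1158 0.0362]
[550.8 203. ] 315 [ 2.0104  0.85   -0.7048]
[182.5 231. ] 105 [0.4972 0.0018 0.0364]
[239.  231.7] 65 [ 0.5948 -0.0128  0.0366]
[212.6 236.8] 58 [ 0.5484 -0.0201  0.0361]
anvil [0.6599 0.0548 0.0519]
face [0.5738 0.0585 0.0311]
mallet [ 0.777  -0.0149  0.0589]
tlipnear [ 0.5004 -0.0588  0.0366]
trip [ 0.692  -0.0487  0.0327]
lipL [0.4934 0.0465 0.0367]
lipR [0.6825 0.0407 0.0348]
jar [0.7447 0.1709 0.0612]
```

Emit:
{"op": "send_rows", "data": {"plan": [{"claw":0.67,"slide":[-538,-319,100],"turn":[0,0,64.8]},{"claw":0.67,"slide":[-538,-319,100],"turn":[0,0,64.8]},{"claw":0.67,"slide":[-538,-319,100],"turn":[0,0,64.8]},{"claw":0.67,"slide":[-538,-319,100],"turn":[0,0,64.8]},{"claw":0.67,"slide":[-538,-319,100],"turn":[0,0,64.8]},{"claw":0.67,"slide":[-538,-319,100],"turn":[0,0,64.8]},{"claw":0.67,"slide":[-538,-319,100],"turn":[0,0,64.8]},{"claw":0.67,"slide":[-538,-319,100],"turn":[0,0,64.8]},{"claw":0.67,"slide":[-538,-319,100],"turn":[0,0,64.8]},{"claw":0.67,"slide":[-538,-319,100],"turn":[0,0,64.8]},{"claw":0.67,"slide":[-538,-319,100],"turn":[0,0,64.8]},{"claw":0.67,"slide":[-538,-319,100],"turn":[0,0,64.8]}], "grip_force": 30}}

```text
clock: 1.3
ee_pos: [0.576, 0.0529, 0.1359]
orientation: [-2.173, -2.268, 0.0]
wrist_force: [1.0, 0.4, 0.2]
grip_width: 0.0137
grasp_force: 0.0
```

Emit:
{"op": "send_rows", "data": {"plan": [{"claw":0.67,"slide":[0,0,50],"turn":[0,0,0]},{"claw":0.67,"slide":[0,0,60],"turn":[0,0,0]},{"claw":0.67,"slide":[0,0,60],"turn":[0,0,0]},{"claw":0.67,"slide":[0,0,60],"turn":[0,0,0]}]}}

```text
clock: 1.7
ee_pos: [0.5752, 0.0555, 0.0774]
orientation: [-2.172, -2.27, -0.0]
wrist_force: [-0.5, -1.0, -0.1]
grip_width: 0.0142
grasp_force: 0.0
```

Run:
```python
from plant import *
from h import *
s=get_state();print(s["clock"],s["ee_pos"],s["orientation"],s["wrist_force"])
im=[get_image(n)["frame"][:,:,::-1] for n in("top","side")]
a=cv2.resize(im[0][160:330,120:400],(800,486));b=cv2.resize(im[1][120:330,140:360],(560,534))
cv2.imwrite("pics/s1.png",b);cv2.imwrite("pics/t1.png",a)
```

```text
1.7 [0.57523487 0.05545342 0.07744648] [-2.17166311e+00 -2.26994009e+00 -1.36210981e-04] [-0.4954079  -0.97169632 -0.11327715]
```

View pics/s1.png

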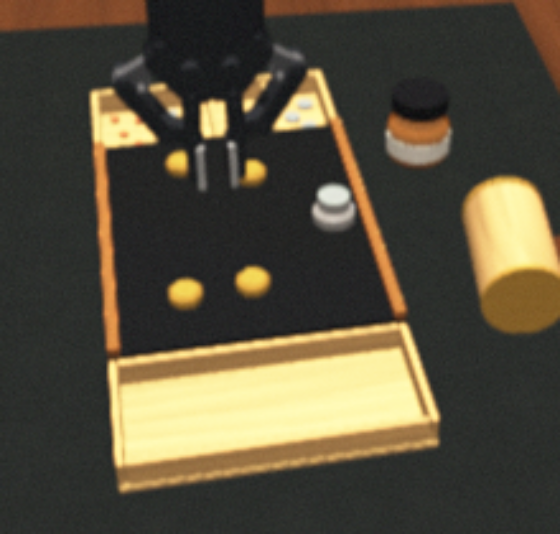

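The side crop shows the two finger plates, tips near (203,190) and (233,185), above the slab. The near studs are at (252,282) and (186,293), and the anvil at (333,207) is well clear. I'll go down behind the near +x stud.

Emit:
{"op": "send_rows", "data": {"plan": [{"claw":0.67,"slide":[-29,19,10],"turn":[0,0,0]},{"claw":0.67,"slide":[-29,19,30],"turn":[0,0,0]},{"claw":0.67,"slide":[-29,19,42],"turn":[0,0,0]},{"claw":0.67,"slide":[-29,19,44],"turn":[0,0,0]},{"claw":0.67,"slide":[-29,19,44],"turn":[0,0,0]}]}}

```text
clock: 2.3
ee_pos: [0.5952, 0.0273, 0.0329]
orientation: [-2.172, -2.269, 0.0]
wrist_force: [-0.1, -0.0, 0.8]
grip_width: 0.0141
grasp_force: 0.0
```

Run:
```python
from plant import *
from h import *
s=get_state();print(s["clock"],s["ee_pos"],s["orientation"],s["wrist_force"])
im=[get_image(n)["frame"][:,:,::-1] for n in("top","side")]
b=cv2.resize(im[1][150:270,160:310],(750,600),interpolation=cv2.INTER_CUBIC)
cv2.imwrite("pics/s2.png",b)
```

```text
2.3 [0.59523022 0.02727879 0.03291421] [-2.17165022e+00 -2.26949935e+00  2.48951319e-04] [-0.07532159 -0.02716835  0.82221643]
```

View pics/s2.png

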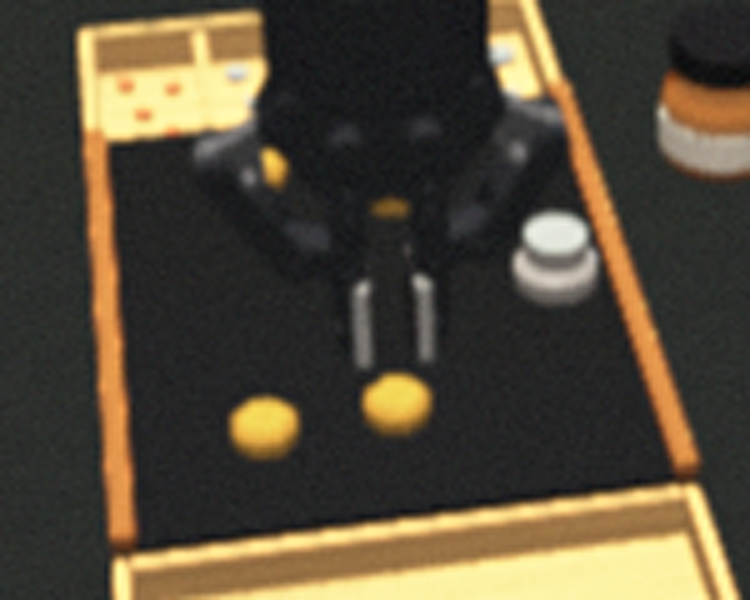

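The picture shows the finger tips, around (365,360) and (425,355), just behind stud (397,403) and centred on it. I'll push it now.

Emit:
{"op": "send_rows", "data": {"plan": [{"claw":0.67,"slide":[-6,0,1],"turn":[0,0,0]},{"claw":0.67,"slide":[-14,0,1],"turn":[0,0,0]},{"claw":0.67,"slide":[-24,0,1],"turn":[0,0,0]},{"claw":0.67,"slide":[-34,0,1],"turn":[0,0,0]},{"claw":0.67,"slide":[-44,0,1],"turn":[0,0,0]},{"claw":0.67,"slide":[-54,0,1],"turn":[0,0,0]},{"claw":0.67,"slide":[-64,0,1],"turn":[0,0,0]},{"claw":0.67,"slide":[-74,0,1],"turn":[0,0,0]},{"claw":0.67,"slide":[-84,0,1],"turn":[0,0,0]},{"claw":0.67,"slide":[-94,0,1],"turn":[0,0,0]},{"claw":0.67,"slide":[-94,0,1],"turn":[0,0,0]}]}}

```text
clock: 3.5
ee_pos: [0.6, -0.0688, 0.0316]
orientation: [2.175, 2.267, -0.0]
wrist_force: [-0.6, -0.6, -0.6]
grip_width: 0.0143
grasp_force: 0.0
```

Run:
```python
from plant import *
from h import *
s=get_state();print(s["clock"],s["ee_pos"],s["orientation"],s["wrist_force"])
d=[get_image(n) for n in("top","side")]
for x in d:
  for o in studs(x):print(*o)
b=cv2.resize(d[1]["frame"][150:320,160:330,::-1],(600,600),interpolation=cv2.INTER_CUBIC)
cv2.imwrite("pics/s3.png",b)
```

```text
3.5 [ 0.59997244 -0.06884382  0.03159658] [ 2.17465333e+00  2.26654085e+00 -6.76589627e-05] [-0.63918177 -0.57616199 -0.62703322]
[254.4  43.3] 51 [0.9439 0.0709 0.001 ]
[339.2  46. ] 146 [ 9.372e-01 -7.770e-02  9.000e-04]
[169.8  43.9] 58 [0.9459 0.2215 0.001 ]
[232.   45.3] 42 [0.9402 0.1104 0.0012]
[421.1  49.1] 128 [ 0.9298 -0.217   0.0011]
[104.2  49.6] 101 [9.354e-01 3.362e-01 5.000e-04]
[178.3  52.2] 72 [9.276e-01 2.042e-01 6.000e-04]
[136.9  49.5] 57 [0.9348 0.2802 0.001 ]
[217.4  56.2] 119 [9.200e-01 1.342e-01 8.000e-04]
[78.5 50.9] 56 [9.347e-01 3.796e-01 7.000e-04]
[192.6  51.1] 42 [9.305e-01 1.807e-01 6.000e-04]
[245.9  53.5] 105 [9.247e-01 8.830e-02 8.000e-04]
[10.6 58.1] 88 [9.22e-01 5.04e-01 2.00e-04]
[80.3 60.9] 81 [9.153e-01 3.774e-01 3.000e-04]
[323.7  58.7] 47 [ 9.149e-01 -4.950e-02  9.000e-04]
[349.1  61.7] 85 [ 9.086e-01 -9.330e-02  8.000e-04]
[38.7 62.3] 42 [9.142e-01 4.519e-01 1.000e-04]
[113.9  64.5] 88 [9.087e-01 3.204e-01 7.000e-04]
[259.1  64.1] 44 [9.059e-01 6.570e-02 8.000e-04]
[28.4 81.3] 221 [8.801e-01 4.674e-01 3.000e-04]
[ 26.2 124.3] 44 [8.034e-01 4.
[... 528 characters left out ...]
4.6] 187 [5.421e-01 4.654e-01 1.000e-04]
[ 27.7 283.8] 134 [0.5272 0.4536 0.0006]
[  8.6 297.2] 131 [5.035e-01 4.918e-01 1.000e-04]
[295.6 302.8] 198 [0.4975 0.0026 0.0365]
[218.9 308. ] 283 [0.4898 0.1301 0.0364]
[ 16.9 323. ] 129 [4.615e-01 4.717e-01 2.000e-04]
[ 34.2 339.9] 56 [4.336e-01 4.434e-01 2.000e-04]
[ 18.  369.2] 54 [ 3.856e-01  4.708e-01 -1.000e-04]
[303.6 170.5] 154 [0.7412 0.1632 0.0343]
[277.8 188. ] 116 [0.6801 0.1096 0.0362]
[179.3 186. ] 51 [0.4879 0.1386 0.0364]
[210.7 185. ] 48 [0.551  0.133  0.0368]
[550.6 203. ] 304 [ 2.0098  0.8512 -0.7067]
[291.3 227.4] 103 [ 0.6879 -0.0117  0.0362]
[210.7 237.3] 43 [ 0.5459 -0.0209  0.0366]
[183.6 246.1] 70 [ 0.4998 -0.0348  0.0362]
```

View pics/s3.png

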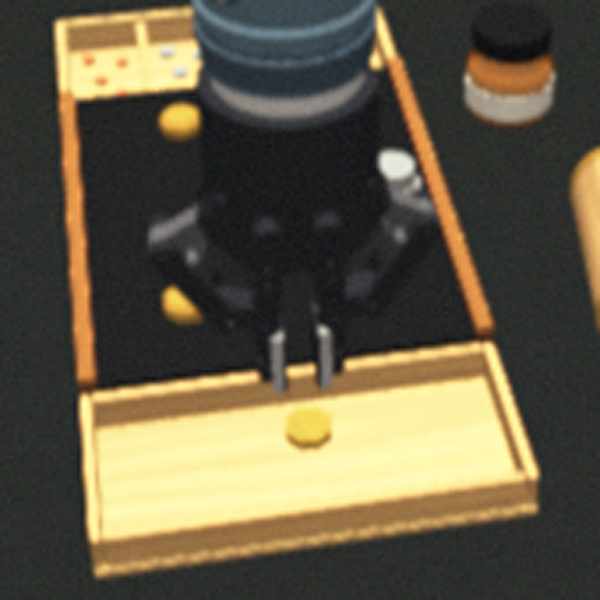

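The first stud is in the tray at (308,427), and the other studs have not moved. Next is the near -x stud.

Emit:
{"op": "send_rows", "data": {"plan": [{"claw":0.67,"slide":[0,0,-35],"turn":[0,0,0]},{"claw":0.67,"slide":[40,-20,-35],"turn":[0,0,0]},{"claw":0.67,"slide":[80,-40,-35],"turn":[0,0,0]},{"claw":0.67,"slide":[93,-49,-35],"turn":[0,0,0]},{"claw":0.67,"slide":[93,-49,-20],"turn":[0,0,0]},{"claw":0.67,"slide":[93,-49,-5],"turn":[0,0,0]},{"claw":0.67,"slide":[93,-49,0],"turn":[0,0,0]},{"claw":0.67,"slide":[93,-49,0],"turn":[0,0,0]}]}}

```text
clock: 4.4
ee_pos: [0.5463, 0.0237, 0.0312]
orientation: [-2.172, -2.268, 0.001]
wrist_force: [0.5, -0.4, -0.8]
grip_width: 0.0144
grasp_force: 0.0
```

Emit:
{"op": "send_rows", "data": {"plan": [{"claw":0.67,"slide":[-6,0,0],"turn":[0,0,0]},{"claw":0.67,"slide":[-14,0,0],"turn":[0,0,0]},{"claw":0.67,"slide":[-24,0,0],"turn":[0,0,0]},{"claw":0.67,"slide":[-34,0,0],"turn":[0,0,0]},{"claw":0.67,"slide":[-44,0,0],"turn":[0,0,0]},{"claw":0.67,"slide":[-54,0,0],"turn":[0,0,0]},{"claw":0.67,"slide":[-64,0,0],"turn":[0,0,0]},{"claw":0.67,"slide":[-74,0,0],"turn":[0,0,0]},{"claw":0.67,"slide":[-84,0,0],"turn":[0,0,0]},{"claw":0.67,"slide":[-92,0,0],"turn":[0,0,0]},{"claw":0.67,"slide":[-92,0,0],"turn":[0,0,0]}]}}

```text
clock: 5.5
ee_pos: [0.551, -0.0696, 0.0316]
orientation: [2.174, 2.267, 0.0]
wrist_force: [0.2, -0.2, 0.3]
grip_width: 0.0139
grasp_force: 0.0
```

Run:
```python
from plant import *
from h import *
s=get_state();print(s["clock"],s["ee_pos"],s["orientation"],s["wrist_force"])
d=[get_image(n) for n in("top","side")]
for x in d:
  for o in studs(x):
    p=o[2]
    if .51<p[0]<.67 and -.15<p[1]<.2:print(*o)
b=cv2.resize(d[1]["frame"][150:320,160:330,::-1],(600,600),interpolation=cv2.INTER_CUBIC)
cv2.imwrite("pics/s4.png",b)
```

```text
5.5 [ 0.55096533 -0.06963173  0.0316119 ] [2.17446780e+00 2.26686329e+00 1.10117241e-04] [ 0.181602   -0.15227407  0.28750705]
[221.6 237.3] 153 [0.6042 0.1227 0.039 ]
[210.4 269.9] 156 [0.551  0.1414 0.0387]
[239. 188.] 43 [0.6041 0.1156 0.0373]
```

View pics/s4.png

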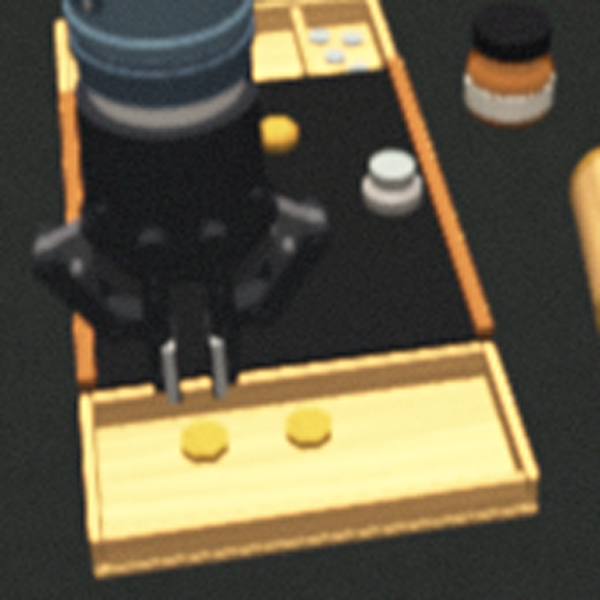

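Both near studs are in the tray, at (205,440) and (308,427). Next is the far +x stud, with its stroke drifting towards +x near the end so it doesn't land on the others.

Emit:
{"op": "send_rows", "data": {"plan": [{"claw":0.67,"slide":[0,0,-40],"turn":[0,0,0]},{"claw":0.67,"slide":[40,11,-55],"turn":[0,0,0]},{"claw":0.67,"slide":[85,23,-55],"turn":[0,0,0]},{"claw":0.67,"slide":[130,36,-55],"turn":[0,0,0]},{"claw":0.67,"slide":[175,48,-55],"turn":[0,0,0]},{"claw":0.67,"slide":[222,61,-50],"turn":[0,0,0]},{"claw":0.67,"slide":[222,61,-45],"turn":[0,0,0]},{"claw":0.67,"slide":[222,61,-25],"turn":[0,0,0]},{"claw":0.67,"slide":[222,61,-8],"turn":[0,0,0]},{"claw":0.67,"slide":[222,61,0],"turn":[0,0,0]},{"claw":0.67,"slide":[222,61,0],"turn":[0,0,0]}]}}

```text
clock: 6.7
ee_pos: [0.6012, 0.1558, 0.0313]
orientation: [-2.172, -2.268, 0.002]
wrist_force: [-0.1, -0.5, -0.5]
grip_width: 0.014
grasp_force: 0.0
```

Emit:
{"op": "send_rows", "data": {"plan": [{"claw":0.67,"slide":[-6,0,0],"turn":[0,0,0]},{"claw":0.67,"slide":[-14,0,0],"turn":[0,0,0]},{"claw":0.67,"slide":[-24,0,0],"turn":[0,0,0]},{"claw":0.67,"slide":[-34,0,0],"turn":[0,0,0]},{"claw":0.67,"slide":[-44,0,0],"turn":[0,0,0]},{"claw":0.67,"slide":[-54,0,0],"turn":[0,0,0]},{"claw":0.67,"slide":[-64,0,0],"turn":[0,0,0]},{"claw":0.67,"slide":[-74,0,0],"turn":[0,0,0]},{"claw":0.67,"slide":[-84,0,0],"turn":[0,0,0]},{"claw":0.67,"slide":[-94,0,0],"turn":[0,0,0]},{"claw":0.67,"slide":[-104,0,0],"turn":[0,0,0]},{"claw":0.67,"slide":[-114,0,0],"turn":[0,0,0]}]}}

```text
clock: 7.9
ee_pos: [0.6071, 0.0412, 0.0316]
orientation: [2.173, 2.269, 0.0]
wrist_force: [-0.5, 0.7, 0.5]
grip_width: 0.0141
grasp_force: 0.1
```

Run:
```python
from plant import *
from h import *
s=get_state();print(s["clock"],s["ee_pos"],s["orientation"],s["wrist_force"])
d=[get_image(n) for n in("top","side")]
for x in d:
  for o in studs(x):
    p=o[2]
    if .51<p[0]<.67 and -.15<p[1]<.2:print(*o)
b=cv2.resize(d[1]["frame"][150:320,160:330,::-1],(600,600),interpolation=cv2.INTER_CUBIC)
cv2.imwrite("pics/s5.png",b)
```

```text
7.9 [0.60710522 0.04124528 0.03159201] [2.17314948e+00 2.26870193e+00 2.15310703e-04] [-0.48961468  0.65310243  0.53645258]
[348.2 267.2] 126 [ 0.5539 -0.0842  0.015 ]
[245.6 223.5] 50 [0.6088 0.0092 0.0362]
```

View pics/s5.png

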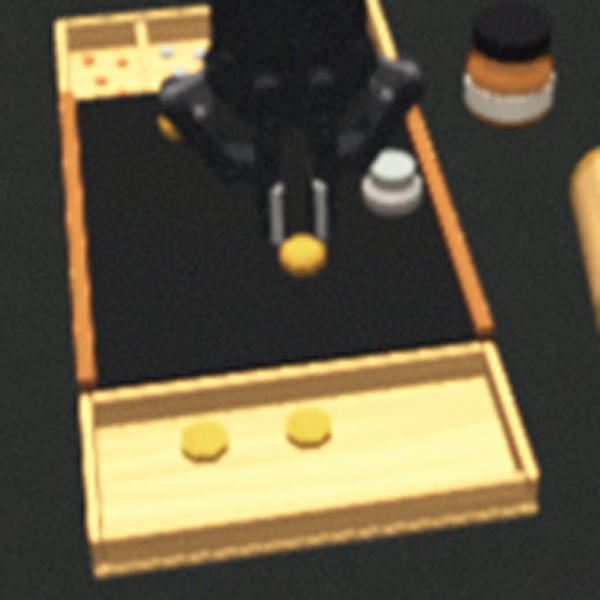

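The stud sits between the tips at (302,255), and the anvil at (392,185) is clear. I'll carry on with the drift.

Emit:
{"op": "send_rows", "data": {"plan": [{"claw":0.67,"slide":[-10,0,0],"turn":[0,0,0]},{"claw":0.67,"slide":[-20,2,0],"turn":[0,0,0]},{"claw":0.67,"slide":[-30,5,0],"turn":[0,0,0]},{"claw":0.67,"slide":[-40,8,0],"turn":[0,0,0]},{"claw":0.67,"slide":[-50,11,0],"turn":[0,0,0]},{"claw":0.67,"slide":[-60,14,0],"turn":[0,0,0]},{"claw":0.67,"slide":[-70,17,0],"turn":[0,0,0]},{"claw":0.67,"slide":[-80,20,0],"turn":[0,0,0]},{"claw":0.67,"slide":[-90,23,0],"turn":[0,0,0]},{"claw":0.67,"slide":[-100,25,0],"turn":[0,0,0]},{"claw":0.67,"slide":[-108,25,0],"turn":[0,0,0]},{"claw":0.67,"slide":[-108,25,0],"turn":[0,0,0]}]}}

```text
clock: 9.2
ee_pos: [0.6368, -0.066, 0.0315]
orientation: [2.175, 2.267, -0.0]
wrist_force: [-0.1, 0.7, 0.5]
grip_width: 0.014
grasp_force: 0.0
```

Run:
```python
from plant import *
from h import *
s=get_state();print(s["clock"],s["ee_pos"],s["orientation"],s["wrist_force"])
d=[get_image(n) for n in("top","side")]
for x in d:
  for o in studs(x):
    p=o[2]
    if .51<p[0]<.67 and -.15<p[1]<.2:print(*o)
b=cv2.resize(d[1]["frame"][150:320,160:330,::-1],(600,600),interpolation=cv2.INTER_CUBIC)
cv2.imwrite("pics/s6.png",b)
```

```text
9.2 [ 0.63680757 -0.0660277   0.03153834] [ 2.17458737e+00  2.26695198e+00 -4.92340415e-05] [-0.13963142  0.68067507  0.54553611]
[210.8 269.6] 94 [0.5524 0.1401 0.038 ]
[210.8 184.9] 52 [0.5503 0.1337 0.0361]
```

View pics/s6.png

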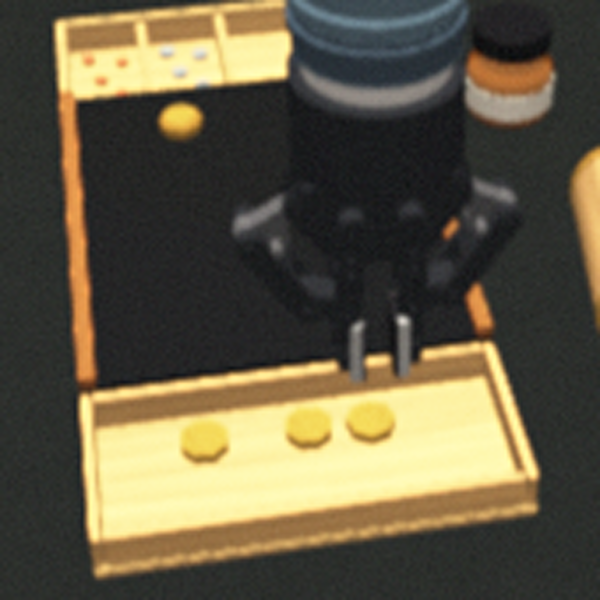

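Three studs are in the tray, at (205,440), (308,427) and (371,421). The last one is at (180,121).

Emit:
{"op": "send_rows", "data": {"plan": [{"claw":0.67,"slide":[0,0,-45],"turn":[0,0,0]},{"claw":0.67,"slide":[30,-30,-60],"turn":[0,0,0]},{"claw":0.67,"slide":[70,-50,-60],"turn":[0,0,0]},{"claw":0.67,"slide":[110,-65,-60],"turn":[0,0,0]},{"claw":0.67,"slide":[155,-77,-60],"turn":[0,0,0]},{"claw":0.67,"slide":[200,-77,-55],"turn":[0,0,0]},{"claw":0.67,"slide":[242,-77,-50],"turn":[0,0,0]},{"claw":0.67,"slide":[242,-77,-45],"turn":[0,0,0]},{"claw":0.67,"slide":[242,-77,-25],"turn":[0,0,0]},{"claw":0.67,"slide":[242,-77,-8],"turn":[0,0,0]},{"claw":0.67,"slide":[242,-77,0],"turn":[0,0,0]},{"claw":0.67,"slide":[242,-77,0],"turn":[0,0,0]}]}}

```text
clock: 10.5
ee_pos: [0.5485, 0.1734, 0.0312]
orientation: [-2.173, -2.268, 0.002]
wrist_force: [0.8, -0.6, -0.1]
grip_width: 0.0141
grasp_force: 0.0
```

Emit:
{"op": "send_rows", "data": {"plan": [{"claw":0.67,"slide":[-6,0,0],"turn":[0,0,0]},{"claw":0.67,"slide":[-14,0,0],"turn":[0,0,0]},{"claw":0.67,"slide":[-24,0,0],"turn":[0,0,0]},{"claw":0.67,"slide":[-34,0,0],"turn":[0,0,0]},{"claw":0.67,"slide":[-44,1,0],"turn":[0,0,0]},{"claw":0.67,"slide":[-54,2,0],"turn":[0,0,0]},{"claw":0.67,"slide":[-64,3,0],"turn":[0,0,0]},{"claw":0.67,"slide":[-74,4,0],"turn":[0,0,0]},{"claw":0.67,"slide":[-84,5,0],"turn":[0,0,0]},{"claw":0.67,"slide":[-94,6,0],"turn":[0,0,0]},{"claw":0.67,"slide":[-104,7,0],"turn":[0,0,0]},{"claw":0.67,"slide":[-114,8,0],"turn":[0,0,0]}]}}

```text
clock: 11.7
ee_pos: [0.5624, 0.0593, 0.0316]
orientation: [2.173, 2.269, 0.0]
wrist_force: [0.6, -0.2, -0.1]
grip_width: 0.0141
grasp_force: 0.2
```

Run:
```python
from plant import *
from h import *
s=get_state();print(s["clock"],s["ee_pos"],s["orientation"],s["wrist_force"])
d=[get_image(n) for n in("top","side")]
for x in d:
  for o in studs(x):
    p=o[2]
    if .51<p[0]<.67 and -.15<p[1]<.2:print(*o)
print(pts(d[1],np.array([271]),np.array([199])))
```

```text
11.7 [0.56236333 0.05934276 0.03158072] [2.17307164e+00 2.26877340e+00 1.44385542e-04] [ 0.64647224 -0.22203804 -0.10184083]
[348.2 267.2] 124 [ 0.5539 -0.0844  0.0149]
[220.  218.8] 56 [0.5633 0.027  0.0357]
[[0.65958203 0.05251096 0.0536947 ]]
```

Emit:
{"op": "send_rows", "data": {"plan": [{"claw":0.67,"slide":[-11,1,0],"turn":[0,0,0]},{"claw":0.67,"slide":[-22,2,0],"turn":[0,0,0]},{"claw":0.67,"slide":[-33,3,0],"turn":[0,0,0]},{"claw":0.67,"slide":[-44,4,0],"turn":[0,0,0]},{"claw":0.67,"slide":[-55,5,0],"turn":[0,0,0]},{"claw":0.67,"slide":[-66,6,0],"turn":[0,0,0]},{"claw":0.67,"slide":[-77,7,0],"turn":[0,0,0]},{"claw":0.67,"slide":[-88,8,0],"turn":[0,0,0]},{"claw":0.67,"slide":[-98,8,0],"turn":[0,0,0]},{"claw":0.67,"slide":[-108,8,0],"turn":[0,0,0]},{"claw":0.67,"slide":[-118,8,0],"turn":[0,0,0]},{"claw":0.67,"slide":[-128,8,0],"turn":[0,0,0]}]}}

```text
clock: 13.0
ee_pos: [0.5757, -0.0682, 0.0316]
orientation: [-2.173, -2.269, -0.0]
wrist_force: [-0.7, 0.2, 0.7]
grip_width: 0.014
grasp_force: 0.0
```

Emit:
{"op": "send_rows", "data": {"plan": [{"claw":0.67,"slide":[0,0,0],"turn":[0,0,0]},{"claw":0.67,"slide":[0,0,-45],"turn":[0,0,0]},{"claw":0.67,"slide":[0,-40,-90],"turn":[0,0,0]},{"claw":0.67,"slide":[0,-85,-110],"turn":[0,0,0]},{"claw":0.67,"slide":[0,-130,-130],"turn":[0,0,0]},{"claw":0.67,"slide":[0,-150,-130],"turn":[0,0,0]},{"claw":0.67,"slide":[0,-150,-130],"turn":[0,0,0]}]}}

```text
clock: 13.7
ee_pos: [0.4226, -0.0732, 0.1623]
orientation: [-2.173, -2.267, 0.001]
wrist_force: [1.7, -0.3, -0.2]
grip_width: 0.014
grasp_force: 0.0
```

Run:
```python
from plant import *
from h import *
s=get_state();print(s["clock"],s["ee_pos"],s["wrist_force"])
d=[get_image(n) for n in("top","side")]
b=np.hstack([cv2.resize(x["frame"][:,:,::-1][a:a+190,c:c+270],(400,281)) for x,a,c in((d[0],130,125),(d[1],140,120))])
cv2.imwrite("pics/f.png",b)
for n,x in zip(("top","side"),d):
  f0=np.load(n+"0.npz")["frame"]
  df=cv2.absdiff(f0,x["frame"]).max(2)
  for k,(u,v) in {"top":dict(anvil=(258,202),jar=(187,152),mallet=(292,128)),"side":dict(anvil=(271,201),jar=(304,168),mallet=(345,220))}[n].items():
    print(n,k,df[v-12:v+12,u-12:u+12].mean())
```

```text
13.7 [ 0.42257108 -0.07316717  0.16231427] [ 1.67049936 -0.34112782 -0.1880769 ]
top anvil 0.8680555555555556
top jar 0.9166666666666666
top mallet 0.78125
side anvil 3.1753472222222223
side jar 3.5520833333333335
side mallet 2.4809027777777777
```

View pics/f.png

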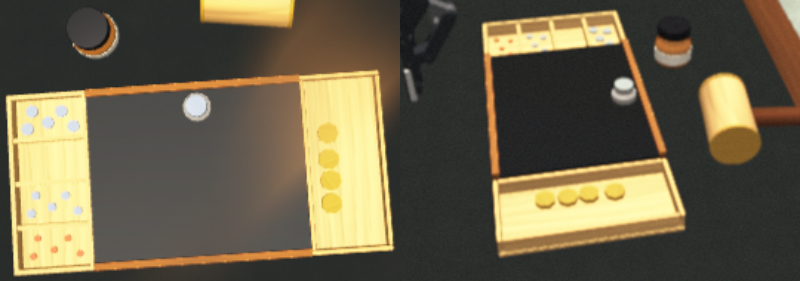

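All four studs lie in the tray, at about (330,132) to (330,203) in the left half. The slab is clear except for the anvil, and the anvil, jar and mallet show no change from the first pictures.

```bash
python3 -c "
from plant import *
print(hand_in())"
```

```text
the job is handed in; nothing more can be done
None
```

All four brass studs were swept into the undivided catch tray, the anvil, mallet and jar stayed where they were, and the job was handed in at about 14 s on the robot's clock; no verdict came back.

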